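Unlock the worn two-dial instrument case

TASK

Unlock the white instrument case: set the left orange dial to 3 and the right one to 6 and push each down until it is fully home, then slide the steel latch fully across to the green dot and let go. The lock is worn, so each dial goes down only somewhere up to half a number beside its mark: press it lightly (about 1 kg, never over 2.5 kg on its track), turn it slowly to and fro about the mark until you feel it give, stop turning and push it home. Leave the other things on the desk and on the case where they are.

Things in the scene. Friction and masses are not known exactly. Their poses are not given: they have to be found in the camera images.
- case: white plastic instrument case with an orange seam, 250 x 400 x 100 mm, fixed to the desk; origin on the desk under the lock panel, top face at z = 100 mm; its x points away from the robot side (handle side is -x), y to its left, z up. The dials' axes are at x = 30 mm, y = +70 (left) and -70 mm (right). Round each dial eight groups of dots number it 1 to 8, clockwise seen from above, 0.7 rad apart; 1 (a single red dot) lies 2.45 rad anticlockwise from the case's x axis
- left_grip (a point): left (+y) dial: an orange disc 48 mm across and 6 mm thick with an upright grip bar across it, 46 mm long, 12 mm thick, 30 mm tall, with a black line at the pointing end. This point is on the dial's axis, 26 mm above the disc and 4 mm below the bar's top; x runs along the bar to the pointing end, z up. The raised disc's underside stands 12 mm above the case top. The two dial axes are 140 mm apart
- right_grip (a point): right (-y) dial: an orange disc 48 mm across and 6 mm thick with an upright grip bar across it, 46 mm long, 12 mm thick, 30 mm tall, with a black line at the pointing end. This point is on the dial's axis, 26 mm above the disc and 4 mm below the bar's top; x runs along the bar to the pointing end, z up. The raised disc's underside stands 12 mm above the case top. The two dial axes are 140 mm apart
- left_pointer (a point): top of the pointing end of the left dial's bar, 23 mm from its axis
- right_pointer (a point): top of the pointing end of the right dial's bar, 23 mm from its axis
- left_dial (a joint): how far the left dial is turned (rad); grows clockwise seen from above. Number n is at (n - 1) x 0.7, so 3 is at 1.4; 8 is at 4.9, the range is -0.35 to 5.25. The dial stays where it is left (about 0.05 N m to turn). Its true gate lies 0.15 to 0.34 rad beside the number's mark, on a side not told and shown nowhere, and lets the dial sink within about 0.06 rad of its middle
- right_dial (a joint): how far the right dial is turned (rad); grows clockwise seen from above. Number n is at (n - 1) x 0.7, so 6 is at 3.5; 8 is at 4.9, the range is -0.35 to 5.25. The dial stays where it is left (about 0.05 N m to turn). Its true gate lies 0.15 to 0.34 rad beside the number's mark, on a side not told and shown nowhere, and lets the dial sink within about 0.06 rad of its middle
- left_plunger (a joint): how far the left dial is pushed down (m): 0 raised (start), 0.009 fully down. It stays where it is left and takes about 2 N to push. Off the gate it goes down 2 mm and then meets a rigid track; there it can still be turned while pressed. On the gate it goes the whole 9 mm, and then can no longer be turned
- right_plunger (a joint): how far the right dial is pushed down (m): 0 raised (start), 0.009 fully down. It stays where it is left and takes about 2 N to push. Off the gate it goes down 2 mm and then meets a rigid track; there it can still be turned while pressed. On the gate it goes the whole 9 mm, and then can no longer be turned
- left_track: the lock's inner track under the left dial, inside the case and out of sight; only the left dial's pin touches it, and more than 25 N on it bends the lock
- right_track: the same under the right dial
- latch_thumb (a point): middle of the latch's upright steel thumb piece, 20 (case x) x 14 (case y) x 26 mm, standing on the case top at case x = -75 mm: from 3 to 29 mm above it, this point 18 mm above it. A 26 x 26 mm foot plate under it reaches 6.5 mm above the case top
- latch (a joint): how far the latch is slid (m) along the case's +y, from the red dot to the green dot: 0 shut (start), 0.030 fully open. It takes about 2 N, stays where it is left, and is stopped at 2 to 3 mm until both dials are down 7.7 mm or more
- tip_jar: small clear jar with orange cap, 40 mm across, 50 mm tall, loose on one side of the case top; origin under its centre
- cell_box: small blue battery box, 50 x 36 x 22 mm, loose on the other side of the case top; origin under its centre
- phone: dark green phone, 146 x 72 x 9 mm, flat on the desk
- mug: white mug, 80 mm across, 90 mm tall, on the desk
- mould_bowl: blue bowl, 100 mm across, 40 mm tall, on the desk
- otoscope: black otoscope with a steel head, 150 mm long, 28 mm thick, lying on the desk
Mind the look-alikes: they are no part of the job. Of the things that look like the mug, the middle-sized one is meant.

How it is judged:
By the outcome, as a careful person would: the job done as asked, in the order asked, and still so for the second after the job is handed in, with the robot touching nothing.
It also fails if it takes over 64 s, if anything falls off the work surface, if the arm or the gripper's body presses on something with over 40 N, if the wrist force passes 120 N, or if a joint passes its speed limit or range.

ROBOT

A 7-joint arm with a two-finger parallel gripper is mounted at the origin on the work surface. World frame = base frame: x ahead of the robot, y to its left, z up, the work surface at z = 0. Lengths are in m, angles in rad, forces in N, time in s.
With the tool pointing down it reaches from about 0.4 to 0.85 m from the base axis. Payload 10.4 kg.
Tool frame: the origin (TCP) lies on the centre line of the jaws, within the pads' length; the fingertips stand 17 mm ahead of it and the grasp point (between the pads) lies 2 mm behind it; z points along the fingers, y is the direction in which the jaws open and shut (so a half turn about z gives the same grasp; the last joint's range is limited). The gripper opens to 87 mm and grips with 3 to 60 N. Pads are 19 mm wide; open, the fingers measure 117 mm over their backs; the gripper's body (75 mm by 190 mm) begins 51 mm behind the grasp point.
Start: joints at [-1.218, 0.332, -0.065, 1.46, 0.022, 1.35, -0.088], TCP at [0.229, 0.581, 0.24] pointing down, gripper open.
Joint ranges: [-2.6, 2.6], [-0.5, 2.12], [-1.47, 1.34], [0.16, 2.42], [-1.27, 4.41], [0.06, 2.06], [-2.6, 2.6]. Speed limits (rad/s): [2.22, 2.22, 2.79, 2.79, 3.14, 3.14, 3.14].

INTERFACE

Orientations are given as a unit quaternion [x, y, z, w].
In Python, from bench import r gives the robot as it stands.
- The arm moves only by the tool apply_moves, never from a script. Its argument "commands" is a list of rows, each an object with "rot": the turn, a rotation vector about the world's x, y, z in units of 180 degrees (1.0 is 180 degrees), a list of three; "linear": the shift along the world's x, y, z in units of 0.3 m (1.0 is 0.3 m), a list of three; "grip": the closure, from -1 (fully open) to 1 (shut). A call has 1 to 20 rows; each row is the pose to reach, as a shift and turn from the pose commanded when the call began, turning the shorter way round; what a row does not reach only later rows make up. A row lasts 1/10 s, in which the tool goes at most 50 mm and 8.59 degrees, less where a joint would pass 70% of its speed; a pose out of reach is approached as far as the arm can. A call with a number of a shift or a turn outside -1 to 1 is refused whole. A call with a gripper value outside its range is refused whole. The fingers move at their own pace and stop on an object; "newtons" is the grip in N (left out, the last holds). Time passes only in rows, so rows that repeat a pose let the fingers close. It gives the time, the measured TCP pose, the force and the opening at its end, in the units of the state.
- r.read_state(): the state, without advancing time (a new reading comes with each control period).
- r.camera(name): name is "scene" or "top"; returns a dict with "frame" (420x560x3 uint8, red, green, blue), "mtx" (3x3 intrinsics, pixels), "D" ([k1, k2, p1, p2, k3] as OpenCV has them; the pictures are not rectified), "extrinsics" (4x4, takes a point from world to camera coordinates). Camera axes: x right, y down, z forward; pixel columns grow to the right and rows downward; lengths in m; the calibration is good to about 2 mm. A picture is of the moment at which its call begins. There is no depth.
- r.close_job(): hands the job in, once; it reports no verdict.
Trained networks look in a picture, given as the dict that the camera call returned (one of the last four; its "shot" number tells which), for a name from the list of things; names that differ only in an ending like _2 or _b are one class to them, and where a whole thing is asked for, a point or a joint stands for the part that bears it (a point fixed in the world has none). Each returns a list of dicts, best first, with "p" (0 to 1); they miss things now and then, are a little off and sometimes report something else, mostly with a low value. They report only what shows in the picture. A call takes as long as a camera call. They do not tell look-alikes from the thing itself.
- r.search_frame(thing, picture): "bbox" ([left, top, width, height] in pixels, round what is visible of it).
- r.spot_point(thing, picture): "location" ([column, row] in pixels: a listed point, or the origin of a listed thing).
The state is a dict: "time": time; "joint_positions": joint angles; "joint_vel": joint speeds; "joint_torque": joint torques, N m; "ee_pos": TCP position; "eef_rot": TCP orientation; "ft_force": force on the tool from outside, world axes, zero at the start; "torque": the same for the moment, N m; "width": finger opening in m.
Only numpy, scipy, OpenCV 4.12 (cv2) and the standard library are available. Lean on these libraries where they do the work, as an engineer would, in place of code of your own. Each camera call takes 0.05 s, during which the arm holds its last target. There are 200 camera calls.

## Working session

There is one attempt and no reset: what is moved stays moved. The work goes in short steps, Python scripts to look and compute and a tool call to move; the robot and the scene stay as the last step left them, time stands still between calls to the robot, and variables do not carry over. Pictures are saved under pics/ and viewed, about 8 in all and at most 12, crops included, and the job is handed in when it is done.

Besides the shell and the picture viewer there is one more tool, called after "Request:" as name(argument=value, ...), one argument or row to a line, values as JSON. apply_moves: Moves the arm, as the interface text tells. Its arguments: {"type":"object","properties":{"commands":{"type":"array","items":{"type":"object","properties":{"rot":{"type":"array","items":{"type":"number"}},"linear":{"type":"array","items":{"type":"number"}},"grip":{"type":"number"}}}},"newtons":{"type":"number"}},"required":["commands"]}

```bash
ls; mkdir -p pics; cat > h.py <<'E'
import numpy as np, cv2
from bench import r
def ray(c,px):
    u=cv2.undistortPoints(np.array([[px]],float),np.array(c['mtx']),np.array(c['D']))[0,0]
    E=np.array(c['extrinsics']);R,t=E[:3,:3],E[:3,3]
    return -R.T@t, R.T@np.array([u[0],u[1],1])
def atz(c,px,z):
    o,d=ray(c,px); return o+d*(z-o[2])/d[2]
def proj(c,P):
    E=np.array(c['extrinsics'])
    return cv2.projectPoints(np.array(P,float).reshape(-1,3),cv2.Rodrigues(E[:3,:3])[0],E[:3,3],np.array(c['mtx']),np.array(c['D']))[0][:,0]
def save(n,im): cv2.imwrite('pics/'+n,im[...,::-1])
E
python3 - <<'E'
from h import *
Z=dict(left_grip=.144,right_grip=.144,left_pointer=.148,right_pointer=.148,latch_thumb=.118,tip_jar=.1,cell_box=.1,case=0)
ims=[]
for n in('scene','top'):
    c=r.camera(n); ims.append(c['frame']); save(n+'.png',c['frame'])
    print(n,ray(c,(280,210)))
    for k,z in Z.items():
        for d in r.spot_point(k,c)[:2]: print(k,d['location'],round(d['p'],2),atz(c,d['location'],z).round(4))
s=r.read_state(); print(s['ee_pos'],s['eef_rot'],s['ft_force'],s['width'])
E
```

```text
pics
scene (array([0.97735919, 0.72042851, 1.04812703]), array([-0.4218735 , -0.50855533, -0.75089582]))
left_grip [223.2, 206.9] 0.77 [0.5867 0.008  0.144 ]
left_grip [254.2, 185.1] 0.35 [ 0.4707 -0.0097  0.144 ]
right_grip [215.0, 175.2] 0.79 [ 0.5389 -0.1095  0.144 ]
left_pointer [220.0, 211.4] 0.77 [0.6041 0.0196 0.148 ]
right_pointer [205.3, 171.1] 0.73 [ 0.5544 -0.1371  0.148 ]
latch_thumb [256.5, 185.4] 0.56 [ 0.4515 -0.0257  0.118 ]
tip_jar [225.8, 154.8] 0.75 [ 0.4403 -0.2084  0.1   ]
cell_box [247.4, 243.8] 0.71 [0.5874 0.1213 0.1   ]
cell_box [206.1, 172.5] 0.36 [ 0.5331 -0.176   0.1   ]
case [234.1, 217.0] 0.81 [ 0.5201 -0.0506  0.    ]
top (array([0.35131167, 0.06151532, 1.50074914]), array([ 0.07637536,  0.00380457, -0.99708196]))
left_grip [297.8, 168.0] 0.63 [0.5795 0.0134 0.144 ]
right_grip [341.7, 184.4] 0.64 [ 0.5301 -0.1159  0.144 ]
left_pointer [297.3, 157.7] 0.58 [0.6097 0.0148 0.148 ]
right_pointer [343.2, 175.1] 0.75 [ 0.5572 -0.1203  0.148 ]
latch_thumb [313.4, 211.6] 0.46 [ 0.4519 -0.0331  0.118 ]
latch_thumb [299.8, 168.2] 0.31 [0.5833 0.0065 0.118 ]
tip_jar [367.3, 213.8] 0.7 [ 0.4456 -0.1984  0.1   ]
cell_box [264.3, 168.7] 0.45 [0.5854 0.1142 0.1   ]
case [312.9, 186.0] 0.61 [ 0.5442 -0.0404  0.    ]
[0.22938764 0.58141425 0.23961295] [1.86807165e-01 9.82396599e-01 7.15168496e-05 1.70742272e-05] [ 0.06429527  0.406913   -0.28931133] 0.08729952862081375
```

```bash
python3 - <<'E'
import cv2,numpy as np
a=cv2.imread('pics/top.png')[130:250,240:400]; b=cv2.imread('pics/scene.png')[130:270,170:310]
a=cv2.resize(a,(640,480),interpolation=cv2.INTER_CUBIC);cv2.imwrite('pics/ta.png',a)
b=cv2.resize(b,(600,600),interpolation=cv2.INTER_CUBIC);cv2.imwrite('pics/sb.png',b)
E
```

```text
(no output)
```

View pics/ta.png

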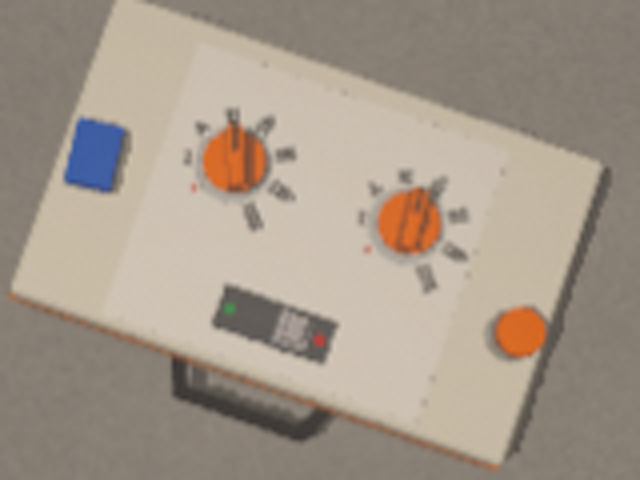

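View pics/sb.png

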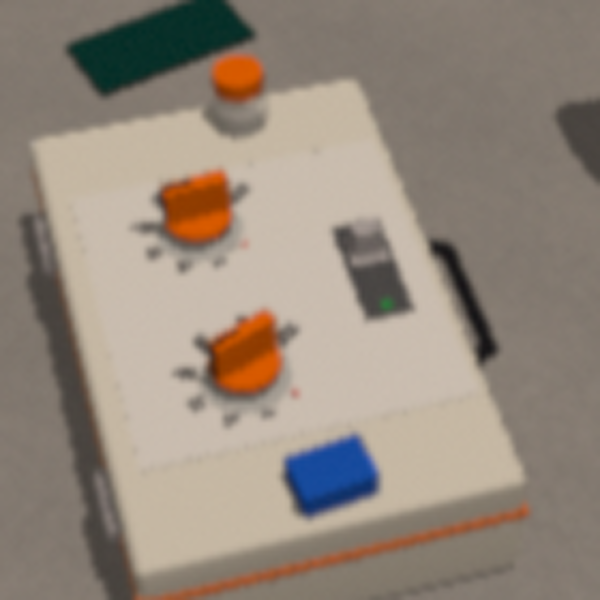

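View pics/scene.png

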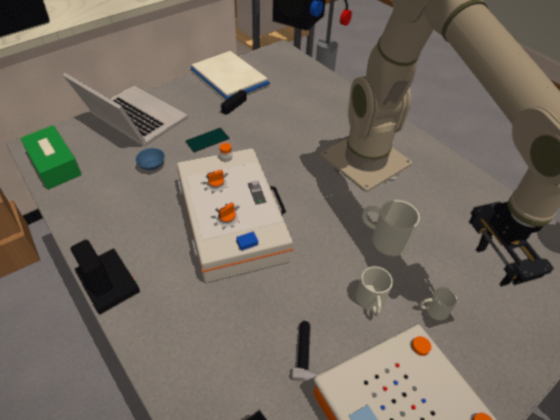

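The case with the dials, at scene (235,215), is the one meant. The white box at the lower right of the scene picture has no dials, so it's a look-alike. In the top crop both dial pointers face near number 4, the latch thumb is at the red dot, the blue box sits at the left and the jar at the right. Next I'll fit the dial poses to the orange silhouettes.

```bash
cat > fit.py <<'E'
from h import *
from scipy.optimize import minimize
S=8
def mask(c):
    hsv=cv2.cvtColor(c['frame'],cv2.COLOR_RGB2HSV).astype(float)
    return np.clip((hsv[...,1]-90)/110,0,1)*((hsv[...,0]<22)|(hsv[...,0]>174))
def sil(c,x,y,th,box,z0):
    a=np.linspace(0,2*np.pi,40)
    disc=np.concatenate([np.c_[x+.024*np.cos(a),y+.024*np.sin(a),0*a+z] for z in(z0,z0+.006)])
    u=np.array([np.cos(th),np.sin(th)]);v=np.array([-u[1],u[0]])
    bar=np.array([[*(np.array([x,y])+i*.023*u+j*.006*v),z] for i in(-1,1) for j in(-1,1) for z in(z0+.006,z0+.036)])
    x0,y0,w,h=box; im=np.zeros((h*S,w*S),np.uint8)
    for P in(disc,bar):
        p=((proj(c,P)-[x0,y0]+.5)*S-.5)
        cv2.fillConvexPoly(im,cv2.convexHull((p*16).round().astype(np.int32)),255,shift=4)
    return cv2.GaussianBlur(cv2.resize(im,(w,h),interpolation=cv2.INTER_AREA)/255.,(0,0),.6)
def fit(cs,p0,z0=.112):
    T=[]
    for c in cs:
        q=proj(c,[[p0[0],p0[1],.13]])[0].astype(int); b=(q[0]-13,q[1]-13,27,27)
        T.append((c,b,mask(c)[b[1]:b[1]+27,b[0]:b[0]+27]))
    f=lambda p:sum(((sil(c,p[0],p[1],p[2]/20,b,z0)-m)**2).sum() for c,b,m in T)
    best=min((minimize(f,[p0[0],p0[1],(p0[2]+d)*20],method='Nelder-Mead',options=dict(initial_simplex=[[p0[0]+i,p0[1]+j,(p0[2]+d)*20+k] for i,j,k in((0,0,0),(.006,0,0),(0,.006,0),(0,0,6))])) for d in(-.3,0,.3)),key=lambda o:o.fun)
    return np.r_[best.x[:2],best.x[2]/20,best.fun]
E
python3 - <<'E'
from fit import *
cs=[r.camera('scene'),r.camera('top')]
for n,p in(('L',(.581,.012,0.)),('R',(.532,-.115,-.2))):
    for k in([cs[0]],[cs[1]],cs): print(n,fit(k,p).round(4))
# case top outline corners from the top and scene pictures (bright mask)
for c,cl in((cs[1],[(268,130),(391.5,171.5),(364,246.5),(243,204)]),(cs[0],[(178,164),(253,149.5),(292,250),(205,271)])):
    P=[atz(c,p,.1)[:2] for p in cl]; print(np.round(P,4).tolist())
c=cs[1]
for nm,q in(('red dots',[(288.3,176.8),(332,192.5)]),('green',[(297.5,207)]),('latchred',[(320,215)])):
    print(nm,[atz(c,p,.101)[:2].round(4).tolist() for p in q])
E
```

```text
L [ 0.581   0.0142  0.1932 12.6541]
L [5.78800e-01 1.17000e-02 4.35000e-02 1.71313e+01]
L [5.79900e-01 1.28000e-02 2.03000e-01 3.52693e+01]
R [ 0.5342 -0.1172 -0.0887 13.6612]
R [ 0.5318 -0.1203  0.7228 13.3964]
R [ 5.32200e-01 -1.19600e-01 -9.70000e-03  3.44007e+01]
[[0.7061, 0.1026], [0.5754, -0.2761], [0.3465, -0.1867], [0.4775, 0.1791]]
[[0.5837, -0.2605], [0.3557, -0.1783], [0.505, 0.2074], [0.7226, 0.128]]
red dots [[0.5598, 0.0411], [0.511, -0.0915]]
green [[0.4674, 0.0138]]
latchred [[0.4427, -0.0541]]
```

Request:
apply_moves(
  commands=[
    {"linear":[0.585,-0.947,0],"rot":[0,0,-0.425],"grip":-0.4},
    {"linear":[0.585,-0.947,0],"rot":[0,0,-0.425],"grip":-0.4},
    {"linear":[0.585,-0.947,0],"rot":[0,0,-0.425],"grip":-0.4},
    {"linear":[0.585,-0.947,0],"rot":[0,0,-0.425],"grip":-0.4},
    {"linear":[0.585,-0.947,0],"rot":[0,0,-0.425],"grip":-0.4},
    {"linear":[0.585,-0.947,0],"rot":[0,0,-0.425],"grip":-0.4},
    {"linear":[0.585,-0.947,0],"rot":[0,0,-0.425],"grip":-0.4},
    {"linear":[0.585,-0.947,0],"rot":[0,0,-0.425],"grip":-0.4},
    {"linear":[0.585,-0.947,0],"rot":[0,0,-0.425],"grip":-0.4},
    {"linear":[0.585,-0.947,0],"rot":[0,0,-0.425],"grip":-0.4},
  ],
)

```text
time: 2.0
ee_pos: [0.405, 0.2971, 0.2397]
eef_rot: [0.756, 0.655, 0.0, -0.0]
ft_force: [-0.4, -0.0, -0.7]
width: 0.0609
```

Request:
apply_moves(
  commands=[
    {"linear":[0.585,-0.947,0],"rot":[0,0,-0.425],"grip":-0.4},
    {"linear":[0.585,-0.947,0],"rot":[0,0,-0.425],"grip":-0.4},
    {"linear":[0.585,-0.947,0],"rot":[0,0,-0.425],"grip":-0.4},
    {"linear":[0.585,-0.947,0],"rot":[0,0,-0.425],"grip":-0.4},
    {"linear":[0.585,-0.947,0],"rot":[0,0,-0.425],"grip":-0.4},
    {"linear":[0.585,-0.947,0],"rot":[0,0,-0.425],"grip":-0.4},
    {"linear":[0.585,-0.947,0],"rot":[0,0,-0.425],"grip":-0.4},
    {"linear":[0.585,-0.947,0],"rot":[0,0,-0.425],"grip":-0.4},
    {"linear":[0.585,-0.947,0],"rot":[0,0,-0.425],"grip":-0.4},
    {"linear":[0.585,-0.947,0],"rot":[0,0,-0.425],"grip":-0.4},
    {"linear":[0.585,-0.947,0],"rot":[0,0,-0.425],"grip":-0.4},
    {"linear":[0.585,-0.947,0],"rot":[0,0,-0.425],"grip":-0.4},
  ],
)

```text
time: 3.2
ee_pos: [0.5803, 0.0136, 0.2396]
eef_rot: [0.999, 0.05, 0.0, -0.0]
ft_force: [0.5, -0.3, 0.0]
width: 0.0608
```

Request:
apply_moves(
  commands=[
    {"linear":[0,0,-0.15],"rot":[0,0,0],"grip":-0.4},
    {"linear":[0,0,-0.28],"rot":[0,0,0],"grip":-0.4},
    {"linear":[0,0,-0.339],"rot":[0,0,0],"grip":-0.4},
    {"linear":[0,0,-0.339],"rot":[0,0,0],"grip":-0.4},
  ],
)

```text
time: 3.6
ee_pos: [0.5786, 0.0134, 0.1353]
eef_rot: [0.999, 0.049, -0.002, 0.0]
ft_force: [-0.5, 0.4, 1.1]
width: 0.0607
```

Request:
apply_moves(
  commands=[
    {"linear":[0,0,0],"rot":[0,0,0],"grip":1},
    {"linear":[0,0,0],"rot":[0,0,0],"grip":1},
    {"linear":[0,0,0],"rot":[0,0,0],"grip":1},
    {"linear":[0,0,0],"rot":[0,0,0],"grip":1},
    {"linear":[0,0,0],"rot":[0,0,0],"grip":1},
    {"linear":[0,0,0],"rot":[0,0,0],"grip":1},
    {"linear":[0,0,0],"rot":[0,0,0],"grip":1},
  ],
  newtons=25,
)

```text
time: 4.3
ee_pos: [0.5804, 0.0132, 0.138]
eef_rot: [0.999, 0.048, 0.0, 0.0]
ft_force: [-0.3, -1.4, 0.2]
width: 0.0126
```

```bash
python3 - <<'E'
from h import *
s=r.read_state();print({k:np.round(s[k],4) for k in('time','ee_pos','eef_rot','ft_force','torque','width')})
a=r.camera('top')['frame'][140:220,270:370];b=r.camera('scene')['frame'][130:270,160:300]
save('g1.png',np.hstack([cv2.resize(a,(400,320)),cv2.resize(b,(320,320))]))
E
```

```text
{'time': np.float64(4.3), 'ee_pos': array([0.5804, 0.0132, 0.138 ]), 'eef_rot': array([0.9989, 0.0477, 0.    , 0.    ]), 'ft_force': array([-0.2832, -1.446 ,  0.2223]), 'torque': array([-0.4458,  0.1124, -0.095 ]), 'width': np.float64(0.0126)}
```

View pics/g1.png

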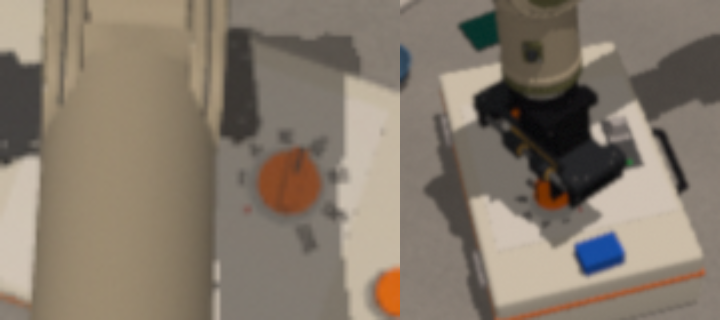

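The left bar is gripped: opening 12.6 mm, bar yaw about 0.10 rad. I'll turn it to just short of the search window and press lightly.

Request:
apply_moves(
  commands=[
    {"linear":[0,0,0],"rot":[0,0,0.02],"grip":1},
    {"linear":[0,0,0],"rot":[0,0,0.04],"grip":1},
    {"linear":[0,0,0],"rot":[0,0,0.057],"grip":1},
    {"linear":[0,0,0],"rot":[0,0,0.057],"grip":1},
    {"linear":[0,0,-0.003],"rot":[0,0,0.057],"grip":1},
    {"linear":[0,0,-0.006],"rot":[0,0,0.057],"grip":1},
    {"linear":[0,0,-0.008],"rot":[0,0,0.057],"grip":1},
    {"linear":[0,0,-0.008],"rot":[0,0,0.057],"grip":1},
    {"linear":[0,0,-0.008],"rot":[0,0,0.057],"grip":1},
  ],
)

```text
time: 5.3
ee_pos: [0.5805, 0.0131, 0.1355]
eef_rot: [0.991, 0.137, 0.0, 0.0]
ft_force: [1.4, -1.9, 1.9]
width: 0.0119
```

```bash
cat > st.py <<'E'
from h import *
s=r.read_state();print({k:np.round(s[k],4).tolist() for k in('time','ee_pos','eef_rot','ft_force','torque','width')}); q=s['eef_rot'];print('barYaw',2*np.arctan2(q[1],q[0]))
E
python3 st.py
```

```text
{'time': 5.3, 'ee_pos': [0.5805, 0.0131, 0.1355], 'eef_rot': [0.9906, 0.1367, 0.0001, 0.0001], 'ft_force': [1.4043, -1.9085, 1.9478], 'torque': [-0.5622, -0.0703, -0.0204], 'width': 0.0119}
barYaw 0.27418796172771825
```

Request:
apply_moves(
  commands=[
    {"linear":[0,0,-0.002],"rot":[0,0,0],"grip":1},
    {"linear":[0,0,-0.002],"rot":[0,0,0],"grip":1},
    {"linear":[0,0,-0.002],"rot":[0,0,0],"grip":1},
  ],
)

```text
time: 5.6
ee_pos: [0.5806, 0.0131, 0.1353]
eef_rot: [0.991, 0.137, 0.0, 0.0]
ft_force: [-0.2, -1.6, 5.1]
width: 0.0116
```

Request:
apply_moves(
  commands=[
    {"linear":[0,0,-0.002],"rot":[0,0,0],"grip":1},
    {"linear":[0,0,-0.002],"rot":[0,0,0],"grip":1},
    {"linear":[0,0,-0.002],"rot":[0,0,0],"grip":1},
  ],
)

```text
time: 5.9
ee_pos: [0.5806, 0.013, 0.135]
eef_rot: [0.991, 0.137, 0.0, -0.0]
ft_force: [-2.0, -2.4, 9.2]
width: 0.0117
```

Request:
apply_moves(
  commands=[
    {"linear":[0,0,0],"rot":[0,0,0.007],"grip":1},
    {"linear":[0,0,0],"rot":[0,0,0.014],"grip":1},
    {"linear":[0,0,0],"rot":[0,0,0.021],"grip":1},
    {"linear":[0,0,0],"rot":[0,0,0.028],"grip":1},
    {"linear":[0,0,0],"rot":[0,0,0.028],"grip":1},
  ],
)

```text
time: 6.4
ee_pos: [0.5807, 0.013, 0.135]
eef_rot: [0.984, 0.18, 0.0, 0.0]
ft_force: [-1.0, -1.9, 7.6]
width: 0.0119
```

Request:
apply_moves(
  commands=[
    {"linear":[0,0,0],"rot":[0,0,0.007],"grip":1},
    {"linear":[0,0,0],"rot":[0,0,0.014],"grip":1},
    {"linear":[0,0,0],"rot":[0,0,0.021],"grip":1},
    {"linear":[0,0,0],"rot":[0,0,0.028],"grip":1},
    {"linear":[0,0,0],"rot":[0,0,0.028],"grip":1},
  ],
)

```text
time: 6.9
ee_pos: [0.5806, 0.0129, 0.135]
eef_rot: [0.975, 0.224, 0.0, 0.0]
ft_force: [-1.1, -1.2, 9.2]
width: 0.0122
```

Request:
apply_moves(
  commands=[
    {"linear":[0,0,0],"rot":[0,0,0.007],"grip":1},
    {"linear":[0,0,0],"rot":[0,0,0.014],"grip":1},
    {"linear":[0,0,0],"rot":[0,0,0.021],"grip":1},
    {"linear":[0,0,0],"rot":[0,0,0.028],"grip":1},
    {"linear":[0,0,0],"rot":[0,0,0.028],"grip":1},
  ],
)

```text
time: 7.4
ee_pos: [0.5808, 0.013, 0.1351]
eef_rot: [0.964, 0.266, 0.001, 0.0]
ft_force: [-1.2, -1.1, 7.8]
width: 0.0115
```

Request:
apply_moves(
  commands=[
    {"linear":[0,0,0],"rot":[0,0,0.007],"grip":1},
    {"linear":[0,0,0],"rot":[0,0,0.014],"grip":1},
    {"linear":[0,0,0],"rot":[0,0,0.021],"grip":1},
    {"linear":[0,0,0],"rot":[0,0,0.028],"grip":1},
    {"linear":[0,0,0],"rot":[0,0,0.028],"grip":1},
  ],
)

```text
time: 7.9
ee_pos: [0.5807, 0.0131, 0.135]
eef_rot: [0.951, 0.308, 0.0, 0.0]
ft_force: [-1.3, -1.9, 8.1]
width: 0.0116
```

Request:
apply_moves(
  commands=[
    {"linear":[0,0,0],"rot":[0,0,0.007],"grip":1},
    {"linear":[0,0,0],"rot":[0,0,0.014],"grip":1},
    {"linear":[0,0,0],"rot":[0,0,0.021],"grip":1},
    {"linear":[0,0,0],"rot":[0,0,0.028],"grip":1},
    {"linear":[0,0,0],"rot":[0,0,0.028],"grip":1},
  ],
)

```text
time: 8.4
ee_pos: [0.5807, 0.0131, 0.135]
eef_rot: [0.937, 0.35, 0.0, 0.0]
ft_force: [-0.8, -2.0, 8.4]
width: 0.0122
```

Request:
apply_moves(
  commands=[
    {"linear":[0,0,0],"rot":[0,0,0.007],"grip":1},
    {"linear":[0,0,0],"rot":[0,0,0.014],"grip":1},
    {"linear":[0,0,0],"rot":[0,0,0.021],"grip":1},
    {"linear":[0,0,0],"rot":[0,0,0.028],"grip":1},
    {"linear":[0,0,0],"rot":[0,0,0.028],"grip":1},
  ],
)

```text
time: 8.9
ee_pos: [0.5805, 0.0132, 0.1346]
eef_rot: [0.921, 0.391, 0.0, 0.0]
ft_force: [0.2, -1.2, 5.5]
width: 0.0118
```

A give: z dropped and the force fell. I'll stop turning and push.

Request:
apply_moves(
  commands=[
    {"linear":[0,0,-0.002],"rot":[0,0,0],"grip":1},
    {"linear":[0,0,-0.004],"rot":[0,0,0],"grip":1},
    {"linear":[0,0,-0.004],"rot":[0,0,0],"grip":1},
  ],
)

```text
time: 9.2
ee_pos: [0.5806, 0.0131, 0.1338]
eef_rot: [0.921, 0.39, 0.0, 0.0]
ft_force: [-1.1, -2.3, 9.3]
width: 0.012
```

Request:
apply_moves(
  commands=[
    {"linear":[0,0,-0.002],"rot":[0,0,0],"grip":1},
    {"linear":[0,0,-0.002],"rot":[0,0,0],"grip":1},
    {"linear":[0,0,-0.002],"rot":[0,0,0],"grip":1},
  ],
)

```text
time: 9.5
ee_pos: [0.5803, 0.014, 0.1321]
eef_rot: [0.92, 0.391, 0.0, -0.0]
ft_force: [1.6, 2.2, -0.9]
width: 0.0118
```

Request:
apply_moves(
  commands=[
    {"linear":[0,0,-0.003],"rot":[0,0,0],"grip":1},
    {"linear":[0,0,-0.006],"rot":[0,0,0],"grip":1},
    {"linear":[0,0,-0.006],"rot":[0,0,0],"grip":1},
    {"linear":[0,0,-0.006],"rot":[0,0,0],"grip":1},
  ],
)

```text
time: 9.9
ee_pos: [0.5803, 0.014, 0.1305]
eef_rot: [0.92, 0.391, 0.0, -0.0]
ft_force: [0.9, 3.5, 0.9]
width: 0.0121
```

Request:
apply_moves(
  commands=[
    {"linear":[0,0,-0.003],"rot":[0,0,0],"grip":1},
    {"linear":[0,0,-0.006],"rot":[0,0,0],"grip":1},
    {"linear":[0,0,-0.009],"rot":[0,0,0],"grip":1},
    {"linear":[0,0,-0.009],"rot":[0,0,0],"grip":1},
    {"linear":[0,0,-0.009],"rot":[0,0,0],"grip":1},
  ],
)

```text
time: 10.4
ee_pos: [0.5806, 0.014, 0.1287]
eef_rot: [0.92, 0.391, 0.001, -0.0]
ft_force: [-2.2, 4.3, 10.2]
width: 0.0117
```

Request:
apply_moves(
  commands=[
    {"linear":[0,0,-0.002],"rot":[0,0,0],"grip":1},
    {"linear":[0,0,-0.003],"rot":[0,0,0],"grip":1},
    {"linear":[0,0,-0.003],"rot":[0,0,0],"grip":1},
    {"linear":[0,0,-0.003],"rot":[0,0,0],"grip":1},
  ],
)

```text
time: 10.8
ee_pos: [0.5809, 0.014, 0.1287]
eef_rot: [0.92, 0.391, 0.001, -0.0]
ft_force: [-5.5, 4.6, 17.1]
width: 0.0123
```

```bash
python3 st.py
```

```text
{'time': 10.8, 'ee_pos': [0.5809, 0.014, 0.1287], 'eef_rot': [0.9205, 0.3908, 0.0009, -0.0004], 'ft_force': [-5.5225, 4.5864, 17.0519], 'torque': [0.7723, 1.3567, 0.4519], 'width': 0.0123}
barYaw 0.8029493461824918
```

Request:
apply_moves(
  commands=[
    {"linear":[0,0,0.006],"rot":[0,0,0],"grip":1},
    {"linear":[0,0,0.006],"rot":[0,0,0],"grip":-0.6},
    {"linear":[0,0,0.006],"rot":[0,0,0],"grip":-0.6},
    {"linear":[0,0,0.006],"rot":[0,0,0],"grip":-0.6},
    {"linear":[0,0,0.1],"rot":[0,0,0],"grip":-0.6},
    {"linear":[0,0,0.18],"rot":[0,0,0],"grip":1},
    {"linear":[0,0,0.18],"rot":[0,0,0],"grip":1},
    {"linear":[0,0,0.18],"rot":[0,0,0],"grip":1},
    {"linear":[0,0,0.18],"rot":[0,0,0],"grip":1},
    {"linear":[0,0,0.18],"rot":[0,0,0],"grip":1},
    {"linear":[0,0,0.18],"rot":[0,0,0],"grip":1},
    {"linear":[0,0,0.18],"rot":[0,0,0],"grip":1},
  ],
)

```text
time: 12.0
ee_pos: [0.5802, 0.0132, 0.1807]
eef_rot: [0.921, 0.39, -0.0, -0.0]
ft_force: [0.1, 0.2, -0.1]
width: 0.0017
```

```bash
python3 st.py
```

```text
{'time': 12.0, 'ee_pos': [0.5802, 0.0132, 0.1807], 'eef_rot': [0.9206, 0.3905, -0.0003, -0.0], 'ft_force': [0.1399, 0.1687, -0.1177], 'torque': [-0.0824, 0.0816, -0.0112], 'width': 0.0017}
barYaw 0.8023032843512035
```

Request:
apply_moves(
  commands=[
    {"linear":[0,0,-0.05],"rot":[0,0,0],"grip":1},
    {"linear":[0,0,-0.073],"rot":[0,0,0],"grip":1},
    {"linear":[0,0,-0.077],"rot":[0,0,0],"grip":1},
    {"linear":[0,0,-0.079],"rot":[0,0,0],"grip":1},
    {"linear":[0,0,-0.081],"rot":[0,0,0],"grip":1},
    {"linear":[0,0,-0.081],"rot":[0,0,0],"grip":1},
  ],
)

```text
time: 12.6
ee_pos: [0.5804, 0.0132, 0.1567]
eef_rot: [0.921, 0.39, 0.0, 0.0]
ft_force: [0.1, 0.7, -0.2]
width: 0.0004
```

Request:
apply_moves(
  commands=[
    {"linear":[0,0,-0.003],"rot":[0,0,0],"grip":1},
    {"linear":[0,0,-0.005],"rot":[0,0,0],"grip":1},
    {"linear":[0,0,-0.005],"rot":[0,0,0],"grip":1},
    {"linear":[0,0,-0.005],"rot":[0,0,0],"grip":1},
  ],
)

```text
time: 13.0
ee_pos: [0.5809, 0.0132, 0.1564]
eef_rot: [0.921, 0.39, 0.001, 0.0]
ft_force: [-2.9, -0.5, 7.8]
width: 0.0005
```

Request:
apply_moves(
  commands=[
    {"linear":[0,0,-0.003],"rot":[0,0,0],"grip":1},
    {"linear":[0,0,-0.003],"rot":[0,0,0],"grip":1},
    {"linear":[0,0,-0.003],"rot":[0,0,0],"grip":1},
  ],
)

```text
time: 13.3
ee_pos: [0.5812, 0.0132, 0.1563]
eef_rot: [0.921, 0.39, 0.001, 0.0]
ft_force: [-4.4, 0.5, 13.6]
width: 0.0002
```

Request:
apply_moves(
  commands=[
    {"linear":[0,0,0.07],"rot":[0,0,0],"grip":1},
    {"linear":[0,0,0.1],"rot":[0,0,0],"grip":1},
    {"linear":[0,0,0.1],"rot":[0,0,0],"grip":1},
    {"linear":[-0.158,-0.438,0.1],"rot":[0,0,-0.3],"grip":1},
    {"linear":[-0.158,-0.438,0.1],"rot":[0,0,-0.3],"grip":1},
    {"linear":[-0.158,-0.438,0.1],"rot":[0,0,-0.3],"grip":1},
    {"linear":[-0.158,-0.438,0.1],"rot":[0,0,-0.3],"grip":1},
    {"linear":[-0.158,-0.438,0.1],"rot":[0,0,-0.3],"grip":1},
    {"linear":[-0.158,-0.438,0.1],"rot":[0,0,-0.3],"grip":1},
    {"linear":[-0.158,-0.438,0.1],"rot":[0,0,-0.3],"grip":1},
    {"linear":[-0.158,-0.438,0.1],"rot":[0,0,-0.3],"grip":1},
  ],
)

```text
time: 14.4
ee_pos: [0.5327, -0.1181, 0.1836]
eef_rot: [0.998, -0.07, -0.0, 0.0]
ft_force: [-0.8, 0.1, -0.6]
width: 0.001
```

```bash
python3 st.py; python3 - <<'E'
from h import *
b=r.camera('scene');a=r.camera('top');print(r.spot_point('right_pointer',b)[:1],r.spot_point('right_grip',b)[:1])
save('g2.png',np.hstack([cv2.resize(a['frame'][130:250,250:390],(420,360)),cv2.resize(b['frame'][130:250,165:285],(360,360))]))
E
```

```text
{'time': 14.4, 'ee_pos': [0.5327, -0.1181, 0.1836], 'eef_rot': [0.9975, -0.0702, -0.0004, 0.0001], 'ft_force': [-0.799, 0.075, -0.6139], 'torque': [-0.0577, 0.1546, 0.0236], 'width': 0.001}
barYaw -0.14059103824153954
[{'location': [206.7, 172.8], 'p': 0.73}] [{'location': [214.9, 174.7], 'p': 0.49}]
```

View pics/g2.png

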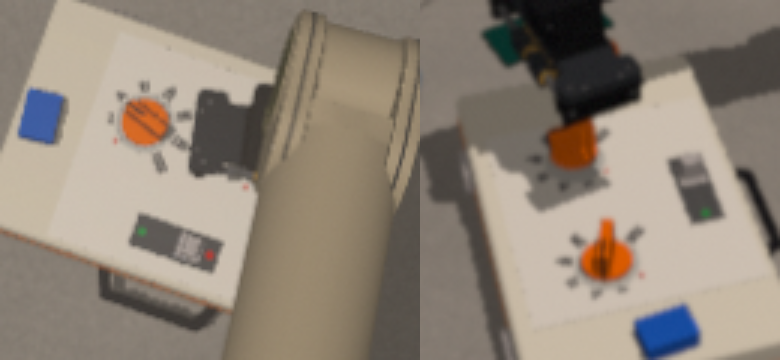

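Request:
apply_moves(
  commands=[
    {"linear":[0,0,-0.03],"rot":[0,0,0],"grip":1},
    {"linear":[0,0,-0.053],"rot":[0,0,0],"grip":1},
    {"linear":[0,0,-0.058],"rot":[0,0,0],"grip":1},
    {"linear":[0,0,-0.062],"rot":[0,0,0],"grip":1},
    {"linear":[0,0,-0.066],"rot":[0,0,0],"grip":1},
    {"linear":[0,0,-0.07],"rot":[0,0,0],"grip":1},
    {"linear":[0,0,-0.07],"rot":[0,0,0],"grip":1},
  ],
)

```text
time: 15.3
ee_pos: [0.533, -0.1182, 0.1634]
eef_rot: [0.998, -0.07, 0.0, 0.0]
ft_force: [0.2, -0.1, -0.3]
width: 0.0006
```

Request:
apply_moves(
  commands=[
    {"linear":[0,0,-0.002],"rot":[0,0,0],"grip":1},
    {"linear":[0,0,-0.003],"rot":[0,0,0],"grip":1},
    {"linear":[0,0,-0.003],"rot":[0,0,0],"grip":1},
  ],
)

```text
time: 15.6
ee_pos: [0.5332, -0.1182, 0.1629]
eef_rot: [0.998, -0.07, 0.0, -0.0]
ft_force: [-1.7, 0.4, 5.4]
width: 0.0007
```

Request:
apply_moves(
  commands=[
    {"linear":[0,0,0.05],"rot":[0,0,0],"grip":-0.4},
    {"linear":[0,0,0.08],"rot":[0,0,-0.02],"grip":-0.4},
    {"linear":[0,0,0.08],"rot":[0,0,-0.02],"grip":-0.4},
    {"linear":[0,0,0.08],"rot":[0,0,-0.02],"grip":-0.4},
    {"linear":[0,0,0.08],"rot":[0,0,-0.02],"grip":-0.4},
    {"linear":[0,0,0.08],"rot":[0,0,-0.02],"grip":-0.4},
    {"linear":[0,0,0.08],"rot":[0,0,-0.02],"grip":-0.4},
    {"linear":[0,0,0],"rot":[0,0,-0.02],"grip":-0.4},
    {"linear":[0,0,-0.06],"rot":[0,0,-0.02],"grip":-0.4},
    {"linear":[0,0,-0.084],"rot":[0,0,-0.02],"grip":-0.4},
    {"linear":[0,0,-0.084],"rot":[0,0,-0.02],"grip":-0.4},
  ],
)

```text
time: 16.7
ee_pos: [0.5324, -0.1182, 0.1365]
eef_rot: [0.995, -0.101, -0.001, 0.0]
ft_force: [-0.7, 0.2, -0.2]
width: 0.0608
```

Request:
apply_moves(
  commands=[
    {"linear":[0,0,0],"rot":[0,0,0],"grip":1},
    {"linear":[0,0,0],"rot":[0,0,0],"grip":1},
    {"linear":[0,0,0],"rot":[0,0,0],"grip":1},
    {"linear":[0,0,0],"rot":[0,0,0],"grip":1},
    {"linear":[0,0,0],"rot":[0,0,0],"grip":1},
    {"linear":[0,0,0],"rot":[0,0,0],"grip":1},
  ],
  newtons=30,
)

```text
time: 17.3
ee_pos: [0.533, -0.1182, 0.1374]
eef_rot: [0.995, -0.101, 0.0, 0.0]
ft_force: [0.1, -0.1, -0.1]
width: 0.0211
```

```bash
python3 st.py
```

```text
{'time': 17.3, 'ee_pos': [0.533, -0.1182, 0.1374], 'eef_rot': [0.9949, -0.1013, 0.0001, 0.0], 'ft_force': [0.1213, -0.1364, -0.1475], 'torque': [-0.0221, 0.1722, -0.0091], 'width': 0.0211}
barYaw -0.20295191301951926
```

Request:
apply_moves(
  commands=[
    {"linear":[0,0,0],"rot":[0,0,0],"grip":1},
    {"linear":[0,0,0],"rot":[0,0,0],"grip":1},
    {"linear":[0,0,0],"rot":[0,0,0],"grip":1},
  ],
)

```text
time: 17.6
ee_pos: [0.533, -0.1186, 0.1373]
eef_rot: [0.995, -0.101, 0.0, 0.0]
ft_force: [1.0, -3.2, 0.2]
width: 0.0123
```

Request:
apply_moves(
  commands=[
    {"linear":[0,0,0],"rot":[0,0,-0.025],"grip":1},
    {"linear":[0,0,0],"rot":[0,0,-0.05],"grip":1},
    {"linear":[0,0,0],"rot":[0,0,-0.075],"grip":1},
    {"linear":[0,0,0],"rot":[0,0,-0.1],"grip":1},
    {"linear":[0,0,0],"rot":[0,0,-0.125],"grip":1},
    {"linear":[0,0,0],"rot":[0,0,-0.15],"grip":1},
    {"linear":[0,0,0],"rot":[0,0,-0.175],"grip":1},
    {"linear":[0,0,0],"rot":[0,0,-0.2],"grip":1},
    {"linear":[0,0,0],"rot":[0,0,-0.225],"grip":1},
    {"linear":[0,0,0],"rot":[0,0,-0.25],"grip":1},
    {"linear":[0,0,0],"rot":[0,0,-0.25],"grip":1},
  ],
)

```text
time: 18.7
ee_pos: [0.5329, -0.1186, 0.1373]
eef_rot: [0.88, -0.475, 0.0, 0.0]
ft_force: [0.1, -2.8, 1.5]
width: 0.0118
```

Gripped and turned to yaw -0.99. Now I'll press.

Request:
apply_moves(
  commands=[
    {"linear":[0,0,-0.002],"rot":[0,0,0],"grip":1},
    {"linear":[0,0,-0.004],"rot":[0,0,0],"grip":1},
    {"linear":[0,0,-0.004],"rot":[0,0,0],"grip":1},
  ],
)

```text
time: 19.0
ee_pos: [0.5331, -0.1186, 0.1368]
eef_rot: [0.881, -0.473, 0.0, -0.0]
ft_force: [-3.8, -2.9, 9.7]
width: 0.0119
```

Request:
apply_moves(
  commands=[
    {"linear":[0,0,0],"rot":[0,0,-0.007],"grip":1},
    {"linear":[0,0,0],"rot":[0,0,-0.014],"grip":1},
    {"linear":[0,0,0],"rot":[0,0,-0.021],"grip":1},
    {"linear":[0,0,0],"rot":[0,0,-0.028],"grip":1},
    {"linear":[0,0,0],"rot":[0,0,-0.028],"grip":1},
  ],
)

```text
time: 19.5
ee_pos: [0.533, -0.1185, 0.1361]
eef_rot: [0.859, -0.512, 0.0, 0.0]
ft_force: [-0.4, -3.4, 3.3]
width: 0.0118
```

It gave at yaw -1.075. I'll stop turning and push.

Request:
apply_moves(
  commands=[
    {"linear":[0,0,-0.003],"rot":[0,0,0],"grip":1},
    {"linear":[0,0,-0.006],"rot":[0,0,0],"grip":1},
    {"linear":[0,0,-0.006],"rot":[0,0,0],"grip":1},
  ],
)

```text
time: 19.8
ee_pos: [0.5327, -0.119, 0.1341]
eef_rot: [0.859, -0.512, 0.0, 0.0]
ft_force: [-0.6, -6.5, 0.1]
width: 0.0118
```

Request:
apply_moves(
  commands=[
    {"linear":[0,0,-0.004],"rot":[0,0,0],"grip":1},
    {"linear":[0,0,-0.008],"rot":[0,0,0],"grip":1},
    {"linear":[0,0,-0.011],"rot":[0,0,0],"grip":1},
    {"linear":[0,0,-0.013],"rot":[0,0,0],"grip":1},
    {"linear":[0,0,-0.014],"rot":[0,0,0],"grip":1},
    {"linear":[0,0,-0.014],"rot":[0,0,0],"grip":1},
  ],
)

```text
time: 20.4
ee_pos: [0.5329, -0.1194, 0.1307]
eef_rot: [0.858, -0.513, 0.0, 0.0]
ft_force: [-3.8, -5.4, 11.2]
width: 0.0118
```

Request:
apply_moves(
  commands=[
    {"linear":[0,0,-0.002],"rot":[0,0,0],"grip":1},
    {"linear":[0,0,-0.002],"rot":[0,0,0],"grip":1},
    {"linear":[0,0,-0.002],"rot":[0,0,0],"grip":1},
  ],
)

```text
time: 20.7
ee_pos: [0.533, -0.1194, 0.1306]
eef_rot: [0.858, -0.513, 0.0, -0.0]
ft_force: [-6.5, -4.9, 16.2]
width: 0.0119
```

```bash
python3 st.py
```

```text
{'time': 20.7, 'ee_pos': [0.533, -0.1194, 0.1306], 'eef_rot': [0.8585, -0.5129, 0.0003, -0.0], 'ft_force': [-6.453, -4.8949, 16.1814], 'torque': [-0.8002, 1.5847, -0.4097], 'width': 0.0119}
barYaw -1.0770356809501407
```

Request:
apply_moves(
  commands=[
    {"linear":[0,0,0.001],"rot":[0,0,-0.005],"grip":1},
    {"linear":[0,0,0.001],"rot":[0,0,-0.01],"grip":1},
    {"linear":[0,0,0.001],"rot":[0,0,-0.014],"grip":1},
    {"linear":[0,0,0.001],"rot":[0,0,-0.014],"grip":1},
  ],
)

```text
time: 21.1
ee_pos: [0.5333, -0.1189, 0.1307]
eef_rot: [0.847, -0.531, 0.0, -0.0]
ft_force: [-3.8, -4.2, 12.7]
width: 0.0116
```

```bash
python3 st.py
```

```text
{'time': 21.1, 'ee_pos': [0.5333, -0.1189, 0.1307], 'eef_rot': [0.8471, -0.5314, 0.0004, -0.0001], 'ft_force': [-3.8317, -4.1962, 12.7217], 'torque': [-0.7553, 1.1398, -0.1125], 'width': 0.0116}
barYaw -1.1203962185076526
```

Request:
apply_moves(
  commands=[
    {"linear":[0,0,0.005],"rot":[0,0,-0.014],"grip":1},
    {"linear":[0,0,0.005],"rot":[0,0,-0.014],"grip":-0.4},
    {"linear":[0,0,0.005],"rot":[0,0,-0.014],"grip":-0.4},
    {"linear":[0,0,0.005],"rot":[0,0,-0.014],"grip":-0.4},
    {"linear":[0,0,0.005],"rot":[0,0,-0.014],"grip":-0.4},
    {"linear":[0,0,0.1],"rot":[0,0,-0.014],"grip":-0.4},
    {"linear":[0,0,0.2],"rot":[0,0,-0.014],"grip":-0.4},
    {"linear":[0,0,0.25],"rot":[0,0,-0.014],"grip":-0.4},
    {"linear":[-0.267,0.29,0.25],"rot":[0,0,0.233],"grip":-0.4},
    {"linear":[-0.267,0.29,0.25],"rot":[0,0,0.233],"grip":-0.4},
    {"linear":[-0.267,0.29,0.25],"rot":[0,0,0.233],"grip":-0.4},
    {"linear":[-0.267,0.29,0.25],"rot":[0,0,0.233],"grip":-0.4},
    {"linear":[-0.267,0.29,0.25],"rot":[0,0,0.233],"grip":-0.4},
    {"linear":[-0.267,0.29,0.25],"rot":[0,0,0.233],"grip":-0.4},
    {"linear":[-0.267,0.29,0.25],"rot":[0,0,0.233],"grip":-0.4},
  ],
)

```text
time: 22.6
ee_pos: [0.4528, -0.0311, 0.2046]
eef_rot: [0.981, -0.194, -0.0, 0.0]
ft_force: [0.1, -0.3, -0.5]
width: 0.0611
```

```bash
python3 st.py; python3 - <<'E'
from h import *
b=r.camera('scene');a=r.camera('top')
for c in(b,a):print([(d['location'],d['p'],atz(c,d['location'],.118).round(4)) for d in r.spot_point('latch_thumb',c)[:2]])
save('g3.png',np.hstack([cv2.resize(a['frame'][130:250,250:390],(420,360)),cv2.resize(b['frame'][130:250,165:285],(360,360))]))
E
```

```text
{'time': 22.6, 'ee_pos': [0.4528, -0.0311, 0.2046], 'eef_rot': [0.9809, -0.1943, -0.0001, 0.0], 'ft_force': [0.1275, -0.2685, -0.4618], 'torque': [0.0477, 0.161, -0.0009], 'width': 0.0611}
barYaw -0.3910769039161524
[([255.8, 181.8], 0.43, array([ 0.4445, -0.039 ,  0.118 ]))]
[]
```

View pics/g3.png

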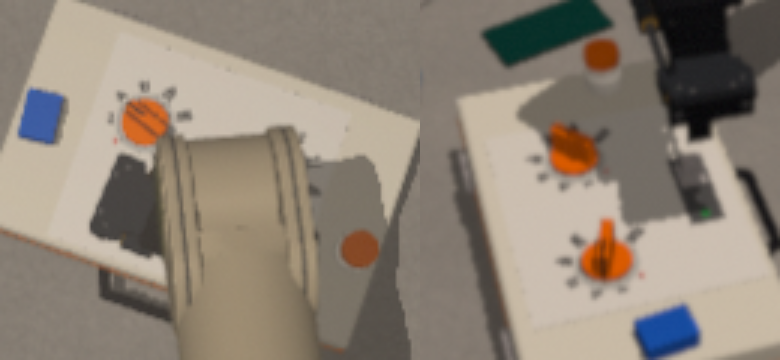

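Request:
apply_moves(
  commands=[
    {"linear":[0,0,-0.13],"rot":[0,0,0.015],"grip":-0.4},
    {"linear":[0,0,-0.21],"rot":[0,0,0.015],"grip":-0.4},
    {"linear":[0,0,-0.24],"rot":[0,0,0.015],"grip":-0.4},
    {"linear":[0,0,-0.25],"rot":[0,0,0.015],"grip":-0.4},
    {"linear":[0,0,-0.25],"rot":[0,0,0.015],"grip":-0.4},
  ],
)

```text
time: 23.3
ee_pos: [0.4533, -0.0313, 0.1303]
eef_rot: [0.985, -0.17, 0.0, 0.0]
ft_force: [-0.3, 0.4, 0.5]
width: 0.061
```

Request:
apply_moves(
  commands=[
    {"linear":[0,0,0],"rot":[0,0,0],"grip":1},
    {"linear":[0,0,0],"rot":[0,0,0],"grip":1},
    {"linear":[0,0,0],"rot":[0,0,0],"grip":1},
    {"linear":[0,0,0],"rot":[0,0,0],"grip":1},
    {"linear":[0,0,0],"rot":[0,0,0],"grip":1},
    {"linear":[0,0,0],"rot":[0,0,0],"grip":1},
    {"linear":[0,0,0],"rot":[0,0,0],"grip":1},
    {"linear":[0,0,0],"rot":[0,0,0],"grip":1},
  ],
  newtons=15,
)

```text
time: 24.1
ee_pos: [0.4529, -0.0312, 0.1298]
eef_rot: [0.985, -0.17, -0.0, 0.0]
ft_force: [-0.9, 0.4, -0.2]
width: 0.014
```

```bash
python3 st.py
```

```text
{'time': 24.1, 'ee_pos': [0.4529, -0.0312, 0.1298], 'eef_rot': [0.9855, -0.1699, -0.0, 0.0], 'ft_force': [-0.9203, 0.4227, -0.2251], 'torque': [-0.01, 0.2238, -0.0665], 'width': 0.014}
barYaw -0.3414608090343562
```

Thumb gripped: opening 14.0 mm. Now I'll slide it.

Request:
apply_moves(
  commands=[
    {"linear":[0.006,0.016,0],"rot":[0,0,0],"grip":1},
    {"linear":[0.012,0.033,0],"rot":[0,0,0],"grip":1},
    {"linear":[0.012,0.033,0],"rot":[0,0,0],"grip":1},
  ],
)

```text
time: 24.4
ee_pos: [0.4569, -0.0202, 0.1298]
eef_rot: [0.986, -0.169, 0.0, -0.0]
ft_force: [0.1, 1.9, 0.8]
width: 0.0139
```

Request:
apply_moves(
  commands=[
    {"linear":[0.008,0.022,0],"rot":[0,0,0],"grip":1},
    {"linear":[0.016,0.044,0],"rot":[0,0,0],"grip":1},
    {"linear":[0.022,0.06,0],"rot":[0,0,0],"grip":1},
    {"linear":[0.023,0.064,0],"rot":[0,0,0],"grip":1},
    {"linear":[0.023,0.064,0],"rot":[0,0,0],"grip":1},
  ],
)

```text
time: 24.9
ee_pos: [0.4631, -0.003, 0.1297]
eef_rot: [0.985, -0.17, -0.0, 0.001]
ft_force: [-3.9, -7.6, 5.7]
width: 0.0138
```

Request:
apply_moves(
  commands=[
    {"linear":[0.002,0.005,0],"rot":[0,0,0],"grip":1},
    {"linear":[0.002,0.005,0],"rot":[0,0,0],"grip":1},
    {"linear":[0.002,0.005,0],"rot":[0,0,0],"grip":1},
  ],
)

```text
time: 25.2
ee_pos: [0.4632, -0.0028, 0.1297]
eef_rot: [0.985, -0.171, -0.001, 0.002]
ft_force: [-7.1, -11.6, 9.6]
width: 0.014
```

Travel is 30.2 mm against a firm stop, so it's fully open. I'll ease off, let go and retreat.

Request:
apply_moves(
  commands=[
    {"linear":[-0.002,-0.005,0],"rot":[0,0,0],"grip":1},
    {"linear":[-0.002,-0.005,0],"rot":[0,0,0],"grip":-0.4},
    {"linear":[-0.002,-0.005,0],"rot":[0,0,0],"grip":-0.4},
    {"linear":[-0.002,-0.005,0],"rot":[0,0,0],"grip":-0.4},
    {"linear":[-0.002,-0.005,0],"rot":[0,0,0],"grip":-0.4},
    {"linear":[-0.002,-0.005,0],"rot":[0,0,0],"grip":-0.4},
    {"linear":[-0.002,-0.005,0.15],"rot":[0,0,0],"grip":-0.4},
    {"linear":[-0.002,-0.005,0.3],"rot":[0,0,0],"grip":-0.4},
    {"linear":[-0.002,-0.005,0.4],"rot":[0,0,0],"grip":-0.4},
    {"linear":[-0.002,0.3,0.4],"rot":[0,0,0],"grip":-0.4},
    {"linear":[-0.002,0.5,0.4],"rot":[0,0,0],"grip":-0.4},
    {"linear":[-0.002,0.7,0.4],"rot":[0,0,0],"grip":-0.4},
    {"linear":[-0.002,0.9,0.4],"rot":[0,0,0],"grip":-0.4},
    {"linear":[-0.002,0.9,0.4],"rot":[0,0,0],"grip":-0.4},
    {"linear":[-0.002,0.9,0.4],"rot":[0,0,0],"grip":-0.4},
    {"linear":[-0.002,0.9,0.4],"rot":[0,0,0],"grip":-0.4},
  ],
)

```text
time: 26.8
ee_pos: [0.4623, 0.273, 0.249]
eef_rot: [0.986, -0.167, -0.0, 0.001]
ft_force: [0.9, -1.2, -0.0]
width: 0.061
```

```bash
python3 st.py; python3 - <<'E'
from fit import *
b=r.camera('scene');a=r.camera('top')
for c in(b,a):
    for k,z in dict(latch_thumb=.118,tip_jar=.1,cell_box=.1).items(): print(k,[(d['location'],atz(c,d['location'],z).round(4)) for d in r.spot_point(k,c)[:1]])
save('g4.png',np.hstack([cv2.resize(a['frame'][130:250,240:400],(480,360)),cv2.resize(b['frame'][130:250,165:285],(320,360))]))
for n,p in(('L',(.5805,.0135,.8)),('R',(.533,-.1186,-1.12))):
    for z0 in(.101,.103,.105,.108,.112): print(n,z0,[fit([c],p,z0)[3].round(2) for c in(b,a)])
E
```

```text
{'time': 26.8, 'ee_pos': [0.4623, 0.273, 0.249], 'eef_rot': [0.9859, -0.1671, -0.0002, 0.0005], 'ft_force': [0.8508, -1.2305, -0.0105], 'torque': [-0.0355, 0.1784, 0.0381], 'width': 0.061}
barYaw -0.33579925837376756
latch_thumb [([259.4, 191.9], array([0.4601, 0.0005, 0.118 ]))]
tip_jar [([227.7, 157.1], array([ 0.4415, -0.1958,  0.1   ]))]
cell_box [([244.8, 241.8], array([0.5891, 0.1118, 0.1   ]))]
latch_thumb [([303.7, 209.4], array([ 0.4586, -0.0041,  0.118 ]))]
tip_jar [([366.7, 213.3], array([ 0.4472, -0.1966,  0.1   ]))]
cell_box [([263.5, 171.0], array([0.5783, 0.1166, 0.1   ]))]
L 0.101 [np.float64(15.0), np.float64(11.73)]
L 0.103 [np.float64(15.57), np.float64(11.99)]
L 0.105 [np.float64(16.22), np.float64(12.4)]
L 0.108 [np.float64(17.11), np.float64(12.84)]
L 0.112 [np.float64(18.12), np.float64(13.49)]
R 0.101 [np.float64(12.67), np.float64(11.81)]
R 0.103 [np.float64(13.04), np.float64(12.12)]
R 0.105 [np.float64(13.68), np.float64(12.52)]
R 0.108 [np.float64(14.5), np.float64(12.89)]
R 0.112 [np.float64(15.52), np.float64(13.69)]
```

View pics/g4.png

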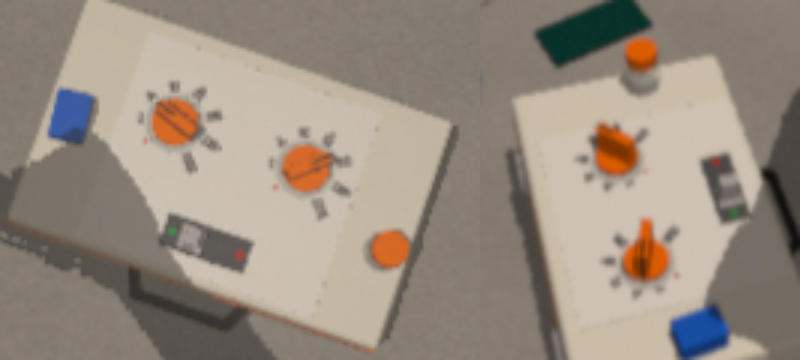

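```bash
python3 -c "
from bench import r
print(r.close_job())"
```

```text
the job is handed in; nothing more can be done
None
```

The case is unlocked and the job is handed in at about 27 s on the robot's clock. Both dials are down, the latch is at the green dot, and the gripper is open and clear of the case.

- **Left dial:** it gave at about 1.3 rad (mark 1.4) and went down to a rigid stop.
- **Right dial:** it gave at about 3.2 rad (mark 3.5) and also went down to a rigid stop.
- **Forces:** I searched at about 8–10 N. The highest reading was about 17 N, at the end stop, under the 25 N limit.
- **Latch:** it slid 30.2 mm to a firm stop, which it could not do unless both dials were down at least 7.7 mm. The last pictures show the thumb piece at the green dot.
- **Other things:** the jar and the blue box still measure where they were, within the 1 cm scatter of the detections.

**Checks that disagreed:** I measured about 6.2–6.5 mm from the track to the stop on both dials, where 7 mm is nominal. Both stops were rigid. On the right dial, turning it about 0.04 rad at about 13 N did not let it sink any further. I took both dials as fully home. I pressed the left dial again from above after letting go and it held, but I did not repeat that on the right one.

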